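# Slide a print tray into the curing dock under its spring flap

## Task

Load the printed part into the curing dock: with one fingertip push the dock's flap open by its rail and hold it, and with the other fingertip push the tray by its upright tab along the lane, under the open flap, until it is fully home against the stop; then let the flap close behind it and take the hand away. Only push: the tray stays down on the lane and is never lifted or tipped. Leave everything else where it stands.

Things in the scene. Friction and masses are not known exactly. Their poses are not given: they have to be found in the camera images.
- dock: Fixed white curing dock, x -150 to +150 mm, y -46 to +80. Origin on the table top in the flap's plane; x points along the lane into the dock, away from the robot (yaw within 0.25 rad of world x), y left, z up. Base plate 6 mm thick: lane floor at z = 6. Lane between two guides (tops z = 14): y -40 to +32. All 'dock' positions below are in mm in this frame.
- dock_stop (a point): Middle of the stop across the lane's end, on the floor: dock x = 72, y = -4, z = 6. The stop's top is at z = 20; behind it, from x = 78, stands a 75 mm high white lamp housing.
- dock_hood (a point): Middle of the top of the fixed amber hood (tunnel) over the lane: dock x = 46, y = 14, z = 41. The hood covers x 14 to 78, y -7 to +36. Its right wall (y -7 to -4) ends at z = 20, so the tray's plate passes beneath it; the lane's right strip, y -40 to -7, is open above.
- flap_hinge (a point): Point of the flap's hinge axis in the flap's plane: dock x = 0, y = 66, z = 18. The axis runs along the dock's x. Hinge post behind it at x 8 to 18, y 57 to 75, top z = 28.
- flap (a joint): Angle of the spring-closed flap at the mouth of the hood, rad: 0 shut, 0.8 fully open. Pushing its rail to the left (dock +y) with about 2 to 6 N swings it up; let go, it springs shut. The tray with its part passes freely under it at 0.5 rad or more. Up to 0.65 rad no part of it rises above 90 mm over the table. Pushing the tray against it does not open it.
- flap_corner (a point): Lower free (right-hand) corner of the flap's amber plate (4 mm thick at dock x = 0). Shut, the plate hangs across the lane over dock y -2 to +36, z 9 to 34, and this corner is at y = -2, z = 9; it rises as the flap opens.
- flap_rail (a point): Point on the centre line of the flap's rail, at dock x = -130. The rail is a round steel bar, 8 mm thick, parallel to the dock's x, from x = -160 to 0, fixed to the flap, 45 mm from the hinge axis. Shut: centre at dock y = 34, z = 49; at 0.65 rad: y = 59, z = 62. Nothing stands under it but base plate and left guide.
- tray: Loose steel print tray, 0.13 to 0.22 kg, on the lane in front of the flap, axes along the dock's. Origin: centre of the underside of its plate, 64 mm (x) by 68 mm (y), 8 mm thick. A grey printed bracket, top 20 mm above the underside, is stuck on its left half (y 8 to 28). Fully home its origin is at dock x = 40: plate against the stop, wholly past the flap.
- tray_tab (a point): Middle of the rear face of the tray's upright tab, the face to push on: tray x -66, y -19, z 22 mm. The tab is 5 mm thick, 26 mm wide, top 36 mm above the underside, at the end of a tongue (8 mm thick, tray x -66 to -32, y -32 to -6) reaching back from the plate's right half. Fully home this face is at dock x = -26, and tongue and tab lie right of the flap, clear of it.
- cup: Bystander: small white cup, 40 mm wide, 50 mm high, right of the dock's hood. Origin: centre of its underside.
- vial: Bystander: small amber jar, 28 mm wide, 55 mm high, left of the dock. Origin: centre of its underside.
- wash_bottle: Bystander: white bottle, 66 mm wide, 190 mm high. Origin: centre of its underside.
- resin: Bystander: black bottle, 72 mm wide, 170 mm high. Origin: centre of its underside.
- scraper: Bystander: spatula lying flat. Origin: on its underside.
- gear: Bystander: grey printed gear blank, 44 mm wide, 24 mm high. Origin: centre of its underside.
There are look-alikes about, which are no part of the job. What is shaped like the tray but brown or purple is not meant.

How it is judged (in metres and radians):
On the way, in this order (a step that is already met when the one before it is completed fails the run):
1. the flap is held open by a fingertip while the tray is still in front of it (value of joint flap above 0.35 rad and contact force between the fingers and flap above 0.3 N and x of tray in the frame of dock below -0.028 m), for 0.1 s.
2. the fingers hold the flap up and push the tray while the tray is half under it (value of joint flap above 0.3 rad and contact force between the fingers and flap above 0.3 N and contact force between the fingers and tray above 0.05 N and x of tray in the frame of dock between -0.015 and 0.034 m), for 0.05 s.
At the end, for the whole second after the job is handed in: The tray lies flat in the dock within 4 mm of fully home against the stop and at rest, and the flap has closed (below 0.05 rad) behind it (x of tray in the frame of dock between 0.036 and 0.0425 m and z of tray in the frame of dock below 0.009 m and angle between tray's own z axis and vertical below 0.05 rad and value of joint flap below 0.05 rad and linear speed of tray below 0.01 m/s); the robot touches nothing.
It fails at once if the tray is lifted or tipped (more than 8 mm or 0.15 rad) (height (world z) of tray above 0.014 m or angle between tray's own z axis and vertical above 0.15 rad).
It fails at once if something else on the table is moved more than 20 mm (distance of any of cup, vial, wash_bottle, resin, scraper, gear from where it was at the start of the episode above 0.02 m).
It also fails if it takes over 38 s, if anything falls off the work surface, if the arm or the gripper's body presses on something with over 40 N, if the wrist force passes 120 N, or if a joint passes its speed limit or range.

## Robot

A 6-joint arm with a two-finger parallel gripper is mounted at the origin on the work surface. World frame = base frame: x ahead of the robot, y to its left, z up, the work surface at z = 0. Lengths are in m, angles in degrees, forces in N, time in s.
With the tool pointing down it reaches from about 0.35 to 0.875 m from the base axis. Payload 4.2 kg.
Tool frame: the origin (TCP) lies midway between the tips of the shut fingers; the grasp point (between the pads) lies 19 mm behind it; z points along the fingers, y is the direction in which the jaws open and shut (so a half turn about z gives the same grasp; the last joint's range is limited). The gripper opens to 87 mm and grips with 3 to 60 N. Pads are 19 mm wide; open, the fingers measure 117 mm over their backs; the gripper's body (75 mm by 190 mm) begins 51 mm behind the grasp point.
Start: joints at [-50.042, 22.042, 0.453, 0, -68.411, -14.817], TCP at [0.266, -0.566, 0.223] pointing down, gripper open.
Joint ranges: [-179.83, 179.83], [-69.29, 118.12], [-61.27, 80.66], [-181.25, 117.63], [-171.15, -9.14], [-177.46, 177.46]. Speed limits (degrees/s): [159.86, 159.86, 180, 180, 180, 180].

## Interface

Orientations are given as a 3x3 rotation matrix whose columns are the frame's x, y, z axes.
In Python, from station import r gives the robot as it stands.
- The arm moves only by the tool carry_out, never from a script. Its argument "steps" is a list of rows, each a list of 2 entries, a list of its own where there are three numbers: the shift along the tool's x, y, z in cm, then the turn about the tool's z in degrees. In form: [[[x, y, z], twist], ...]. A call has 1 to 20 rows; each row is the pose to reach, as a shift and turn from the pose measured when the call began, along the tool's axes at that moment; what a row does not reach only later rows make up. A row lasts 1/10 s, in which the tool goes at most 50 mm and 8.59 degrees, less where a joint would pass 70% of its speed; a pose out of reach is approached as far as the arm can. A call with a gripper value outside its range is refused whole. "gripper" is the gripper's target within -1 to 1 (fully open at 1, half-way at 0, shut at -1), set as the call begins (left out, the last holds). The fingers move at their own pace and stop on an object; the grip force is fixed at half the most. Time passes only in rows, so rows that repeat a pose let the fingers close. It gives the time, the measured TCP pose, the force and the opening at its end, in the units of the state.
- r.sense(): the state, without advancing time (a new reading comes with each control period).
- r.capture(name): name is "scene" or "side" or "wrist"; returns the picture (384x512x3 uint8, red, green, blue); there is no depth.
- r.calibration(name): a dict with "camera_matrix" (3x3 intrinsics, pixels), "D" ([k1, k2, p1, p2, k3] as OpenCV has them; the pictures are not rectified), "world_from_camera" (4x4, takes a point from camera to world coordinates). Camera axes: x right, y up, looking along -z (the intrinsics and any distortion apply to the point x, -y, -z); pixel columns grow to the right and rows downward; lengths in m; the calibration is good to about 2 mm. A picture is of the moment at which its call begins: read the wrist's pose just before it. calibration takes no time and is no camera call; for the wrist camera it gives the pose at the moment of the call.
- r.finish_job(): hands the job in, once; it reports no verdict.
Trained networks look in the newest picture that a camera, given by its name, has taken for a name from the list of things; names that differ only in an ending like _2 or _b are one class to them, and where a whole thing is asked for, a point or a joint stands for the part that bears it (a point fixed in the world has none). Each returns a list of dicts, best first, with "confidence" (0 to 1); they miss things now and then, are a little off and sometimes report something else, mostly with a low value. They report only what shows in the picture. A call takes as long as a camera call. They do not tell look-alikes from the thing itself.
- r.cut_out(camera, target): "pixels" (384x512 bool, what is visible of it).
- r.place_of(camera, target): "centre" ([x, y, z] in m, in world coordinates, good to about 4 mm: a listed point, or the origin of a listed thing).
The state is a dict: "time_s": time; "joints": joint angles; "joint_velocities": joint speeds; "effort": joint torques, N m; "tcp_pos": TCP position; "ee_rot": TCP orientation; "wrist_force": force on the tool from outside, world axes, zero at the start; "moment": the same for the moment, N m; "gripper_width": opening from 0.0 (shut) to 1.0 (fully open).
Only numpy, scipy, OpenCV 4.12 (cv2) and the standard library are available. Lean on these libraries where they do the work, as an engineer would, in place of code of your own. Each camera call takes 0.05 s, during which the arm holds its last target. There are 200 camera calls.

## Working session

There is one attempt and no reset: what is moved stays moved. The work goes in short steps, Python scripts to look and compute and a tool call to move; the robot and the scene stay as the last step left them, time stands still between calls to the robot, and variables do not carry over. Pictures are saved under pics/ and viewed, about 8 in all and at most 12, crops included, and the job is handed in when it is done.

Besides the shell and the picture viewer there is one more tool, called by a JSON object that holds its "name" and its "arguments". carry_out: Moves the arm, as the interface text tells. Its arguments: {"type":"object","properties":{"steps":{"type":"array","items":{"type":"array"}},"gripper":{"type":"number"}},"required":["steps"]}

```bash
mkdir -p pics; ls
python3 - <<'E'
from station import r
import cv2,numpy as np
s=r.sense();print(s['time_s'],s['tcp_pos'],np.round(s['ee_rot'],3).tolist(),s['gripper_width'])
ims=[]
for c in('scene','side'):
    im=r.capture(c);cv2.imwrite(f'pics/{c}0.png',im[:,:,::-1]);ims.append(im)
    for t in['dock','dock_stop','dock_hood','flap_hinge','flap_corner','flap_rail','tray','tray_tab','cup','vial','wash_bottle','resin','gear']:
        print(c,t,[(np.round(d['centre'],3).tolist(),round(d['confidence'],2)) for d in r.place_of(c,t)][:3])
E
```

```text
pics
0.0 [ 0.26529864 -0.56522683  0.22145639] [[-0.905, -0.425, -0.001], [-0.425, 0.905, 0.002], [0.0, 0.002, -1.0]] 0.998538244412956
scene dock [([0.598, -0.091, -0.003], 0.72)]
scene dock_stop [([0.667, -0.086, 0.006], 0.79)]
scene dock_hood [([0.638, -0.072, 0.042], 0.95)]
scene flap_hinge [([0.583, -0.029, 0.016], 0.74), ([0.668, -0.085, 0.009], 0.25)]
scene flap_corner [([0.6, -0.096, 0.01], 0.81), ([0.665, -0.179, -0.001], 0.54)]
scene flap_rail [([0.462, -0.08, 0.041], 0.7)]
scene tray [([0.342, -0.155, -0.0], 0.69), ([0.556, -0.106, 0.005], 0.66), ([0.66, 0.12, -0.002], 0.56)]
scene tray_tab [([0.491, -0.138, 0.03], 0.8), ([0.66, 0.19, 0.022], 0.73), ([0.291, -0.113, 0.024], 0.6)]
scene cup [([0.662, -0.182, -0.002], 0.58)]
scene vial [([0.592, 0.036, 0.0], 0.45)]
scene wash_bottle [([0.51, -0.378, -0.001], 0.63), ([0.463, -0.078, 0.043], 0.28)]
scene resin [([0.549, 0.364, -0.002], 0.68)]
scene gear [([0.395, -0.314, -0.002], 0.65)]
side dock [([0.597, -0.096, -0.0], 0.92)]
side dock_stop [([0.668, -0.088, 0.009], 0.78)]
side dock_hood [([0.641, -0.07, 0.041], 0.95), ([0.553, -0.102, 0.002], 0.26)]
side flap_hinge [([0.591, -0.03, 0.02], 0.96), ([0.393, -0.319, 0.001], 0.36)]
side flap_corner [([0.596, -0.094, 0.006], 0.61)]
side flap_rail [([0.458, -0.08, 0.053], 0.89)]
side tray [([0.665, 0.126, -0.0], 0.94), ([0.556, -0.101, 0.005], 0.85), ([0.348, -0.151, -0.003], 0.5)]
side tray_tab [([0.494, -0.131, 0.029], 0.83), ([0.663, 0.19, 0.021], 0.67)]
side cup [([0.663, -0.181, -0.002], 0.66)]
side vial [([0.602, 0.034, 0.002], 0.76)]
side wash_bottle []
side resin [([0.542, 0.362, 0.001], 0.66), ([0.6, -0.095, 0.005], 0.29), ([0.662, -0.18, -0.004], 0.26)]
side gear [([0.395, -0.319, 0.003], 0.85)]
```

View pics/scene0.png

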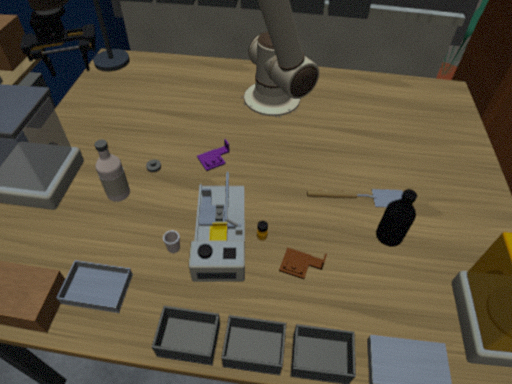

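View pics/side0.png

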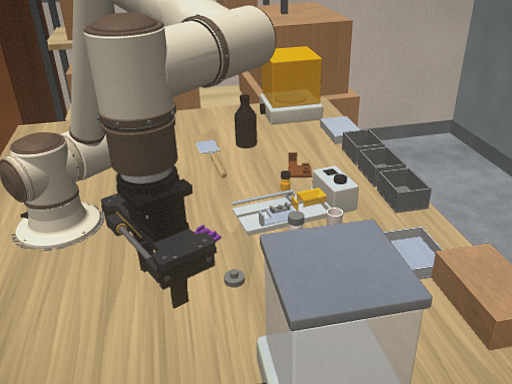

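```bash
cat > h.py <<'E'
import numpy as np,cv2
from station import r
from scipy.optimize import least_squares
L=dict(dock=[0,0,0],dock_stop=[72,-4,6],dock_hood=[46,14,41],flap_hinge=[0,66,18],flap_corner=[0,-2,9],flap_rail=[-130,34,49])
M=dict(dock=[(.598,-.091),(.597,-.096)],dock_stop=[(.667,-.086),(.668,-.088)],dock_hood=[(.638,-.072),(.641,-.070)],flap_hinge=[(.583,-.029),(.591,-.030)],flap_corner=[(.6,-.096),(.596,-.094)],flap_rail=[(.462,-.08),(.458,-.08)])
def R(a):return np.array([[np.cos(a),-np.sin(a)],[np.sin(a),np.cos(a)]])
def fit():
    def f(p):return np.concatenate([R(p[2])@(np.array(L[k][:2])/1e3)+p[:2]-np.array(m) for k in M for m in M[k]])
    s=least_squares(f,[.6,-.09,0],loss='soft_l1',f_scale=.003);return s.x,f(s.x)
E
python3 - <<'E'
from h import *
p,res=fit();print(p,np.round(res*1e3,1).reshape(-1,2).tolist())
for n,w in dict(tray=[.556,-.1035],tab=[.4925,-.1345],cup=[.662,-.181],vial=[.597,.035]).items():
    print(n,R(p[2]).T@(np.array(w)-p[:2])*1e3)
E
```

```text
[ 0.59631012 -0.09348269  0.15677401] [[-1.7, -2.5], [-0.7, 2.5], [1.1, -0.2], [0.1, 1.8], [1.6, -0.5], [-1.4, -2.5], [3.0, 0.7], [-5.0, 1.7], [-3.4, 0.5], [0.6, -1.5], [0.6, -0.2], [4.6, -0.2]]
tray [-41.3797916   -3.60073142]
tab [-108.94114482  -24.30613049]
cup [ 51.21995885 -96.70033517]
vial [ 20.74175389 126.79928233]
```

The scene picture shows the dock at about (218,230). The silver tray is on its lane at about (208,205). There are two look-alikes: the purple one at (213,157), outside the dock near the robot, and the brown one at (297,262), right of the dock in the picture. The silver tray is the one meant, because it lies in the lane in front of the amber hood and fits the expected dock y of about -4. The side view agrees.

Next I'll move to a hover pose.

```bash
cat >> h.py <<'E'
def go(dx,dy,z,p):
    "tool-frame shift (cm) and twist (deg) to reach dock (dx,dy) mm at world z mm, jaws along dock y"
    s=r.sense();E=np.array(s['ee_rot']);t=np.append(R(p[2])@np.array([dx,dy])/1e3+p[:2],z/1e3)
    yaw=np.arctan2(-E[0,1],E[1,1])
    d=R(p[2]).T@(np.array(s['tcp_pos'])[:2]-p[:2])*1e3
    print('t',s['time_s'],'dock now',np.round(d,1),'z',s['tcp_pos'][2],'F',np.round(s['wrist_force'],1),'w',s['gripper_width'])
    print('shift cm',np.round(E.T@(t-s['tcp_pos'])*100,2),'twist',np.degrees(yaw-p[2]))
E
python3 - <<'E'
from h import *
go(-130,-18,200,fit()[0])
import cv2
im=cv2.imread('pics/scene0.png')[140:290,170:330];cv2.imwrite('pics/c1.png',cv2.resize(im,None,fx=4,fy=4,interpolation=2))
E
```

```text
t 1.4 dock now [-400.4 -414.8] z 0.222560517162786 F [-0.1  0.3 -0.5] w 1.0023886254888477
shift cm [-37.02  30.59   2.26] twist 16.159284458843246
```

View pics/c1.png

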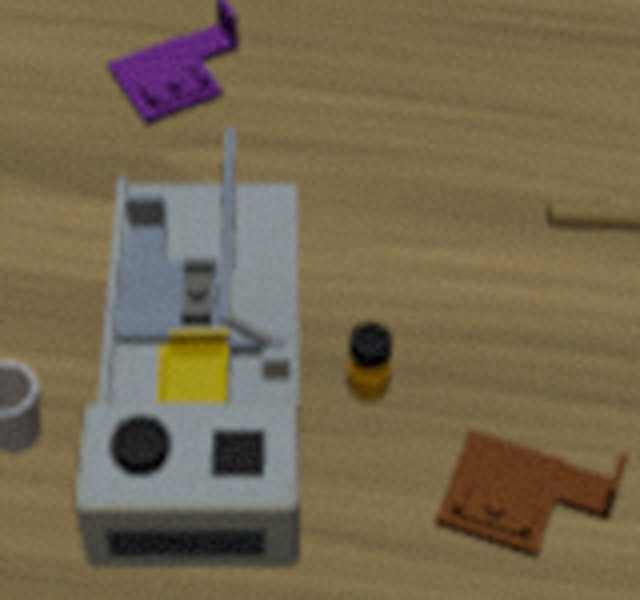

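The crop shows the steel tray in the lane, with its tab at crop (145,212), the bracket at (198,285), the rail from (230,130) to (230,310), and the purple and brown look-alikes off the dock. I'm moving to hover.

{"name": "carry_out", "arguments": {"steps": [[[-3.7, 3.1, 0.2], 2], [[-7.4, 6.1, 0.4], 4], [[-11.1, 9.2, 0.7], 6], [[-14.8, 12.2, 1], 8], [[-18.5, 15.3, 1.2], 10], [[-22.2, 18.4, 1.4], 12], [[-25.9, 21.4, 1.6], 14], [[-29.6, 24.5, 1.9], 16.2], [[-33.3, 27.5, 2.1], 16.2], [[-37, 30.6, 2.3], 16.2], [[-37, 30.6, 2.3], 16.2], [[-37, 30.6, 2.3], 16.2]], "gripper": 0.1}}

```text
time_s: 2.6
tcp_pos: [0.4708, -0.1305, 0.1996]
ee_rot: [[-0.987, -0.158, -0.0], [-0.158, 0.987, -0.0], [0.0, -0.0, -1.0]]
wrist_force: [-0.5, -0.4, -0.0]
gripper_width: 0.552
```

Run:
```python
from h import *
p=fit()[0]
go(-130,-18,100,p)
im=r.capture('wrist');cv2.imwrite('pics/w1.png',im[:,:,::-1])
for t in['dock','dock_stop','dock_hood','flap_hinge','flap_corner','flap_rail','tray','tray_tab']:
    for d in r.place_of('wrist',t)[:2]:
        c=np.array(d['centre']);print(t,np.round(c,3),np.round(R(p[2]).T@(c[:2]-p[:2])*1e3,1),L.get(t),round(d['confidence'],2))
```

```text
t 2.6 dock now [-129.7  -17. ] z 0.19956394360681987 F [-0.5 -0.4 -0. ] w 0.5521277954116882
shift cm [ 0.02 -0.1   9.96] twist 0.1115322220084812
dock [ 0.594 -0.093 -0.002] [-1.9  0.8] [0, 0, 0] 0.88
dock_stop [ 0.666 -0.086  0.007] [69.8 -4. ] [72, -4, 6] 0.79
dock_hood [ 0.641 -0.071  0.047] [47.3 15.1] [46, 14, 41] 0.8
flap_rail [ 0.463 -0.077  0.049] [-128.9   36.8] [-130, 34, 49] 0.68
tray [ 0.345 -0.155  0.001] [-257.6  -21.7] None 0.95
tray [ 0.555 -0.104  0.008] [-42.8  -4.2] None 0.87
tray_tab [ 0.284 -0.111  0.022] [-310.8   31.5] None 0.87
tray_tab [ 0.491 -0.135  0.033] [-110.9  -24.5] None 0.78
```

View pics/w1.png

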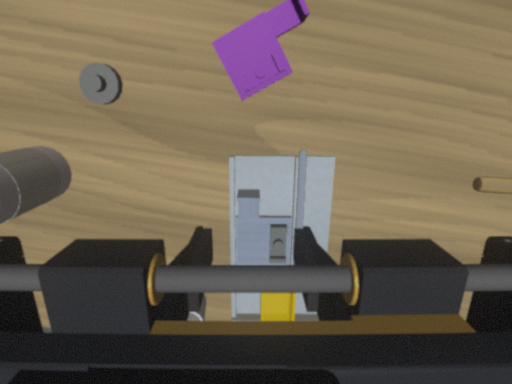

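The wrist view shows the dock aligned with the picture's vertical, with the rail at column 300, rows 150–230, and the tab at (249,193). Its estimates agree with the fit to about 2 mm. I'm descending beside the rail and behind the tab.

{"name": "carry_out", "arguments": {"steps": [[[0.3, -0.1, 3], 0], [[0.3, -0.1, 6], 0], [[0.3, -0.1, 9], 0], [[0.3, -0.1, 12], 0], [[0.3, -0.1, 14], 0], [[0.3, -0.1, 16], 0], [[0.3, -0.1, 17.5], 0], [[0.3, -0.1, 17.5], 0], [[0.3, -0.1, 17.5], 0]]}}

```text
time_s: 3.95
tcp_pos: [0.4677, -0.134, 0.0248]
ee_rot: [[-0.988, -0.154, 0.0], [-0.154, 0.988, -0.0], [-0.0, -0.0, -1.0]]
wrist_force: [-0.2, -0.0, 0.2]
gripper_width: 0.544
```

Run:
```python
from h import *
p=fit()[0]
go(-133,12,24.5,p)
for c in('wrist','side'):
    im=r.capture(c);cv2.imwrite(f'pics/{c}2.png',im[:,:,::-1])
im=cv2.resize(im[150:270,190:370],(720,480),interpolation=cv2.INTER_CUBIC)
cv2.imwrite('pics/s2.png',im[:,:,::-1])
```

```text
t 3.95 dock now [-133.3  -19.9] z 0.024807062594199937 F [-0.2 -0.   0.2] w 0.5439577350578367
shift cm [-0.03  3.19  0.03] twist -0.12472356406991668
```

View pics/wrist2.png

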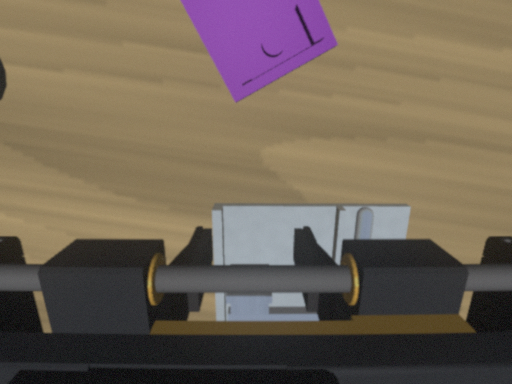

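The rail (column 363, rows 210–240) is just left of the left finger (columns 295–325), and the tab is ahead. I'm opening the flap with a sideways push.

{"name": "carry_out", "arguments": {"steps": [[[0, 0.4, 0], 0], [[0, 0.7, 0], 0], [[0, 1.0, 0], 0], [[0, 1.2, 0], 0], [[0, 1.4, 0], 0], [[0, 1.6, 0], 0], [[0, 1.8, 0], 0], [[0, 2.0, 0], 0], [[0, 2.2, 0], 0], [[0, 2.4, 0], 0], [[0, 2.6, 0], 0], [[0, 2.8, 0], 0], [[0, 3.0, 0], 0], [[0, 3.2, 0], 0], [[0, 3.2, 0], 0]]}}

```text
time_s: 5.55
tcp_pos: [0.4643, -0.108, 0.031]
ee_rot: [[-0.987, -0.159, 0.003], [-0.159, 0.987, -0.008], [-0.002, -0.008, -1.0]]
wrist_force: [-6.7, -32.5, 37.5]
gripper_width: 0.544
```

Run:
```python
from h import *
p=fit()[0]
go(-36,12,24.5,p)
for n in('scene','side'):
    im=r.capture(n)
    for t in('flap_rail','flap_corner','tray','tray_tab'):
      for d in r.place_of(n,t)[:2]:
        c=np.array(d['centre']);print(n,t,np.round(R(p[2]).T@(c[:2]-p[:2])*1e3,1),round(c[2]*1e3),round(d['confidence'],2))
    cr=im[145:285,170:330] if n=='scene' else im[150:270,190:370]
    cv2.imwrite(f'pics/{n}3.png',cv2.resize(cr,None,fx=4,fy=4,interpolation=cv2.INTER_CUBIC)[:,:,::-1])
```

```text
t 5.55 dock now [-132.7    6.3] z 0.030976950557713902 F [ -6.7 -32.5  37.5] w 0.5437466606414119
shift cm [-9.67  0.55  0.66] twist 0.14908188898050553
scene flap_rail [-128.1   41.8] 50 0.54
scene flap_corner [ 1.3 -2.8] 23 0.7
scene tray [-45.2  -5.1] 7 0.82
scene tray [ 98.1 200.6] -1 0.69
scene tray_tab [106.4 270.8] 22 0.89
scene tray_tab [-302.4   26.6] 25 0.64
side flap_rail [-131.6   38.9] 59 0.74
side flap_rail [-41.   -1.8] 4 0.72
side flap_corner [ 2.4 -3. ] 21 0.62
side tray [101.  208.2] 1 0.96
side tray [-259.3  -19.2] -1 0.9
side tray_tab [-110.1  -19.4] 28 0.89
side tray_tab [-308.9   26.9] 22 0.72
```

View pics/side3.png

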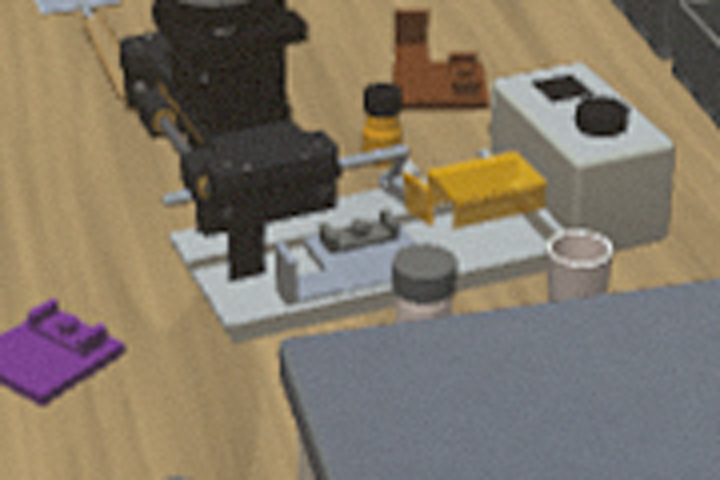

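The side view shows the tab at crop (290,270), the flap only partly lifted, and the rail caught in the corner under the finger's carriage block. The force on the tool, (-32, +37) N, points radially from the hinge, so it is jammed. The block's underside is about 28 mm above the tip. I'll back off, work higher at TCP z of about 37 mm, and open the jaws wider, since the tips are thinner than assumed.

{"name": "carry_out", "arguments": {"steps": [[[0, -0.6, 0], 0], [[0, -1.2, -0.1], 0], [[0, -2, -0.3], 0], [[0, -2.6, -0.65], 0], [[0, -2.6, -0.65], 0], [[0, -2.6, -0.65], 0]]}}

```text
time_s: 6.65
tcp_pos: [0.4683, -0.1333, 0.0373]
ee_rot: [[-0.987, -0.158, 0.003], [-0.158, 0.987, -0.007], [-0.002, -0.008, -1.0]]
wrist_force: [0.4, 0.0, 0.2]
gripper_width: 0.551
```

{"name": "carry_out", "arguments": {"steps": [[[0, 0, 0], 0], [[0, 0, 0], 0], [[0, 0, 0], 0], [[0, 0, 0], 0]], "gripper": 0.38}}

```text
time_s: 7.05
tcp_pos: [0.4683, -0.1332, 0.0373]
ee_rot: [[-0.987, -0.159, 0.003], [-0.159, 0.987, -0.007], [-0.002, -0.008, -1.0]]
wrist_force: [-0.2, -0.9, -0.2]
gripper_width: 0.682
```

Run:
```python
from h import *
go(-133,11,37.5,fit()[0])
```

```text
t 7.05 dock now [-132.6  -19.2] z 0.037260550441085415 F [-0.2 -0.9 -0.2] w 0.6820080507268906
shift cm [ 0.03  3.02 -0.05] twist 0.1426041713773874
```

{"name": "carry_out", "arguments": {"steps": [[[0, 0.5, 0], 0], [[0, 1.0, 0], 0], [[0, 1.3, 0], 0], [[0, 1.6, 0], 0], [[0, 1.9, 0], 0], [[0, 2.1, 0], 0], [[0, 2.3, 0], 0], [[0, 2.3, 0], 0]]}}

```text
time_s: 7.85
tcp_pos: [0.4659, -0.1116, 0.0387]
ee_rot: [[-0.987, -0.16, 0.006], [-0.16, 0.987, -0.009], [-0.004, -0.01, -1.0]]
wrist_force: [0.7, -8.4, 6.4]
gripper_width: 0.689
```

Run:
```python
from h import *
p=fit()[0]
go(-133,11,38,p)
for n in('scene','side'):
    im=r.capture(n)
    for t in('flap_rail','flap_corner'):
      for d in r.place_of(n,t)[:1]:
        c=np.array(d['centre']);print(n,t,np.round(R(p[2]).T@(c[:2]-p[:2])*1e3,1),round(c[2]*1e3),round(d['confidence'],2))
cv2.imwrite('pics/side4.png',cv2.resize(im[160:235,220:340],None,fx=6,fy=6,interpolation=cv2.INTER_CUBIC)[:,:,::-1])
```

```text
t 7.85 dock now [-131.7    2.5] z 0.0386779449348611 F [ 0.7 -8.4  6.4] w 0.6887826248865058
shift cm [0.13 0.85 0.06] twist 0.21096516125923848
scene flap_rail [-131.    43.4] 54 0.72
scene flap_corner [4.8 1. ] 29 0.6
side flap_rail [-131.3   45.7] 59 0.49
side flap_corner [ 1.6 -1.7] 24 0.58
```

View pics/side4.png

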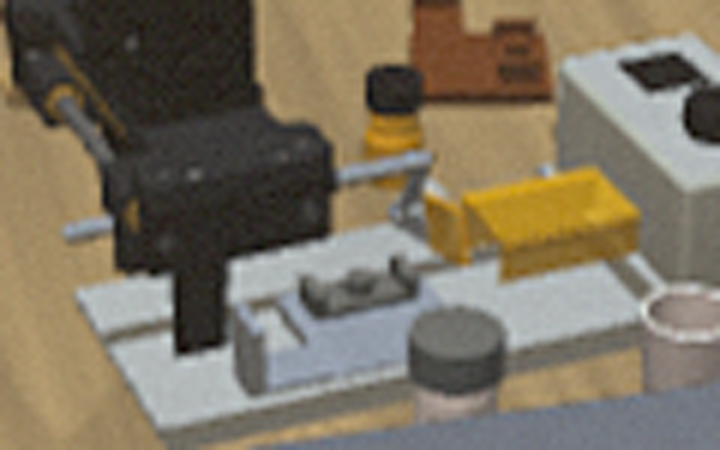

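The side view shows the rail higher, at crop (380,170), and the finger (205,300) behind the tab (250,350). The flap is at about 0.30 rad. The force ratio fits finger friction rather than jamming, so I'm continuing.

{"name": "carry_out", "arguments": {"steps": [[[0, 0.3, -0.05], 0], [[0, 0.5, -0.05], 0], [[0, 0.7, -0.05], 0], [[0, 0.9, -0.05], 0], [[0, 1.0, -0.05], 0], [[0, 1.0, -0.05], 0]]}}

```text
time_s: 8.75
tcp_pos: [0.4652, -0.1026, 0.0407]
ee_rot: [[-0.987, -0.162, 0.007], [-0.162, 0.987, -0.011], [-0.006, -0.012, -1.0]]
wrist_force: [-0.2, -7.8, 8.5]
gripper_width: 0.688
```

Run:
```python
from h import *
p=fit()[0]
go(-36,11,38,p)
for n in('scene','side'):
    im=r.capture(n)
    for t in('flap_rail','flap_corner','tray_tab'):
      for d in r.place_of(n,t)[:2]:
        c=np.array(d['centre']);print(n,t,np.round(R(p[2]).T@(c[:2]-p[:2])*1e3,1),round(c[2]*1e3),round(d['confidence'],2))
cv2.imwrite('pics/side5.png',cv2.resize(im[160:235,220:340],None,fx=6,fy=6,interpolation=cv2.INTER_CUBIC)[:,:,::-1])
```

```text
t 8.75 dock now [-130.9   11.4] z 0.040674307564515996 F [-0.2 -7.8  8.5] w 0.6883010347966946
shift cm [-9.49 -0.09  0.32] twist 0.31388959866285543
scene flap_rail [-131.3   53. ] 60 0.82
scene flap_rail [ 17.8 128.1] -4 0.51
scene flap_corner [4.3 6. ] 46 0.66
scene tray_tab [107.8 271.1] 27 0.94
scene tray_tab [-108.8  -25.9] 31 0.6
side flap_rail [-128.3   54. ] 63 0.5
side flap_corner [-1.   1.9] 43 0.74
side tray_tab [109.7 270.4] 19 0.96
side tray_tab [-309.2   29.4] 22 0.68
```

View pics/side5.png

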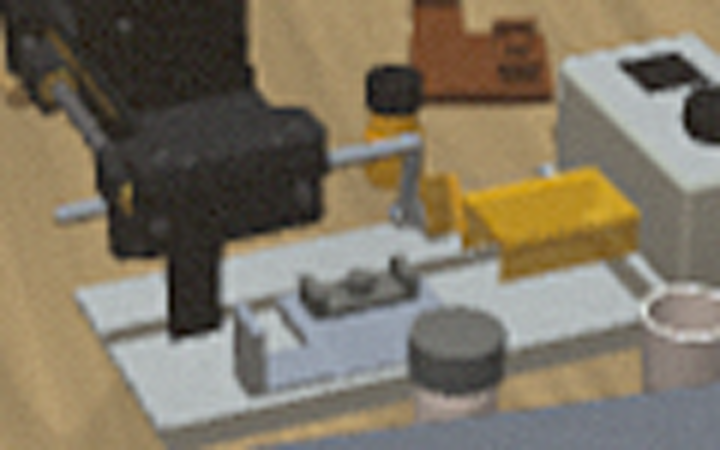

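The side view shows the flap well up. The rail end is at (415,145), the amber plate is lifted at (440,200), and the estimated opening is about 0.5 rad. The tip has ridden up to z = 40.7 mm, too high on the tab, so I'll slide forward a little while lowering to see whether it settles.

{"name": "carry_out", "arguments": {"steps": [[[-0.2, -0.03, 0.1], 0], [[-0.4, -0.05, 0.2], 0], [[-0.6, -0.05, 0.3], 0], [[-0.8, -0.05, 0.35], 0]]}}

```text
time_s: 9.55
tcp_pos: [0.4708, -0.1031, 0.0372]
ee_rot: [[-0.987, -0.162, 0.002], [-0.162, 0.987, -0.013], [-0.0, -0.013, -1.0]]
wrist_force: [-3.2, -5.9, 3.2]
gripper_width: 0.686
```

{"name": "carry_out", "arguments": {"steps": [[[-0.4, 0, 0], 0], [[-0.8, 0, 0], 0], [[-1.2, 0, 0], 0], [[-1.6, 0, 0], 0], [[-2.0, 0, 0], 0], [[-2.4, 0, 0], 0], [[-2.8, 0, 0], 0], [[-3.2, 0, 0], 0]]}}

```text
time_s: 10.35
tcp_pos: [0.4945, -0.1002, 0.0363]
ee_rot: [[-0.987, -0.16, -0.015], [-0.159, 0.987, -0.016], [0.017, -0.013, -1.0]]
wrist_force: [-10.1, -9.3, 7.5]
gripper_width: 0.688
```

Run:
```python
from h import *
p=fit()[0]
go(-37,11,37,p)
for n in('scene','side'):
    im=r.capture(n)
    for t in('flap_rail','flap_corner','tray_tab','tray'):
      for d in r.place_of(n,t)[:3]:
        c=np.array(d['centre']);q=R(p[2]).T@(c[:2]-p[:2])*1e3
        if abs(q[0])<160 and abs(q[1])<90:print(n,t,np.round(q,1),round(c[2]*1e3),round(d['confidence'],2))
cv2.imwrite('pics/side6.png',cv2.resize(im[160:235,220:340],None,fx=6,fy=6,interpolation=cv2.INTER_CUBIC)[:,:,::-1])
```

```text
t 10.35 dock now [-101.6    9.2] z 0.03627116046001008 F [-10.1  -9.3   7.5] w 0.6876414890726799
shift cm [-6.46  0.15 -0.18] twist 0.20375313090002084
scene flap_rail [-129.9   49.6] 57 0.62
scene flap_corner [5.  3.2] 46 0.5
scene tray_tab [-91.4 -26. ] 29 0.9
scene tray [-25.4  -5.2] 2 0.6
side flap_rail [-132.1   52.8] 60 0.45
side flap_corner [-1.5  0.9] 42 0.5
side tray_tab [-89.  -24.6] 29 0.93
side tray [-23.2   1.2] 3 0.76
```

View pics/side6.png

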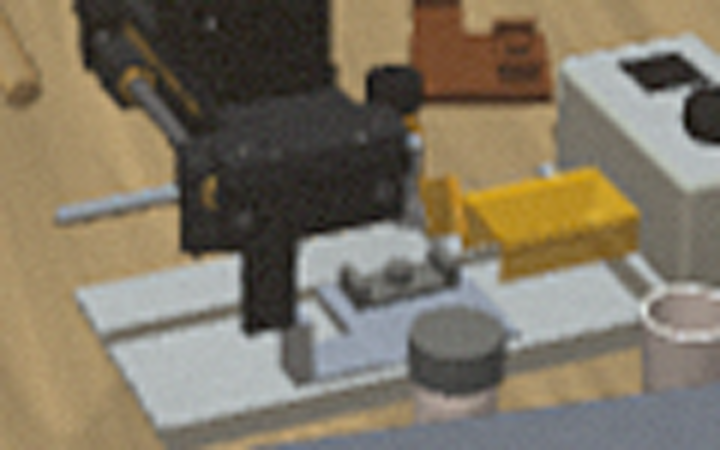

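The side view shows the tab at crop (300,350) with the finger (270,290) against it, and the tray moved to about x = -24 mm with the flap still up. The rail is rubbing in the block corner, so I'll raise slightly and keep pushing.

{"name": "carry_out", "arguments": {"steps": [[[0, 0.1, -0.1], 0], [[-0.2, 0.15, -0.15], 0], [[-0.6, 0.15, -0.16], 0], [[-1.0, 0.15, -0.17], 0], [[-1.4, 0.15, -0.18], 0], [[-1.8, 0.15, -0.18], 0], [[-2.2, 0.15, -0.19], 0], [[-2.6, 0.15, -0.2], 0], [[-3.0, 0.15, -0.2], 0], [[-3.4, 0.15, -0.21], 0], [[-3.8, 0.15, -0.21], 0], [[-4.2, 0.15, -0.22], 0], [[-4.6, 0.15, -0.23], 0], [[-4.6, 0.15, -0.23], 0], [[-4.6, 0.15, -0.23], 0]]}}

```text
time_s: 12.35
tcp_pos: [0.5357, -0.0929, 0.0374]
ee_rot: [[-0.987, -0.159, -0.024], [-0.159, 0.987, -0.018], [0.026, -0.014, -1.0]]
wrist_force: [-7.9, -9.0, 5.4]
gripper_width: 0.686
```

```bash
cat > m.py <<'E'
from h import *
p=fit()[0]
go(-37,11,37,p)
for n in('scene','side'):
    im=r.capture(n)
    for t in('flap_rail','flap_corner','tray_tab','tray'):
      for d in r.place_of(n,t)[:3]:
        c=np.array(d['centre']);q=R(p[2]).T@(c[:2]-p[:2])*1e3
        if abs(q[0])<160 and abs(q[1])<90:print(n,t,np.round(q,1),round(c[2]*1e3),round(d['confidence'],2))
import sys
cv2.imwrite(sys.argv[1],cv2.resize(im[160:235,220:340],None,fx=6,fy=6,interpolation=cv2.INTER_CUBIC)[:,:,::-1])
go(-37,11,37,p)
E
python3 m.py pics/side7.png
```

```text
t 12.35 dock now [-59.7  10. ] z 0.037360436383702844 F [-7.9 -9.   5.4] w 0.6858385617813845
shift cm [-2.27  0.1  -0.02] twist 0.1640189314880953
scene flap_corner [2.8 3.4] 44 0.51
scene tray_tab [-50.9 -28.6] 28 0.89
scene tray_tab [70.1 -5.1] 5 0.56
scene tray [14.3 -3.5] 3 0.57
side flap_rail [-131.6   53.3] 63 0.67
side flap_corner [0.5 1.6] 40 0.73
side tray_tab [-48.2 -23.7] 27 0.64
side tray [19.8 -3.5] 6 0.84
t 12.85 dock now [-59.7  10. ] z 0.03735698031881464 F [-8.2 -7.9  6.3] w 0.6931212438569634
shift cm [-2.27  0.1  -0.02] twist 0.1642661755588683
```

View pics/side7.png

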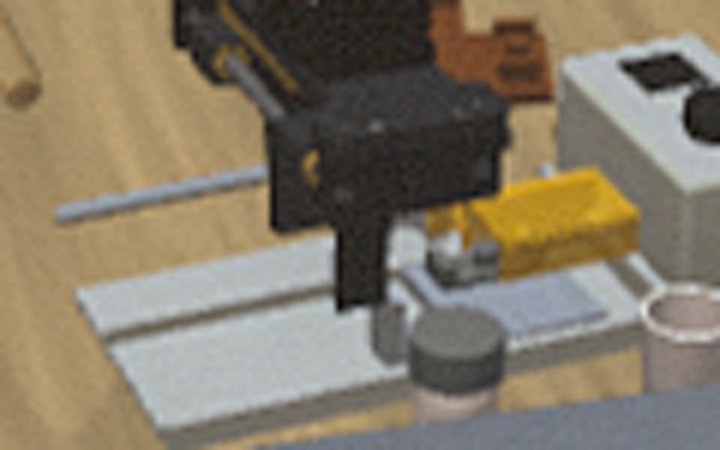

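The side view shows the tab at (390,335) with the finger on it, the bracket half under the hood, and the flap up at about 0.5 rad. The tray is at about x = 16.5 mm. I'm doing the last stretch slowly.

{"name": "carry_out", "arguments": {"steps": [[[-0.3, 0.05, -0.03], 0], [[-0.6, 0.08, -0.05], 0], [[-0.9, 0.08, -0.06], 0], [[-1.2, 0.08, -0.07], 0], [[-1.5, 0.08, -0.08], 0], [[-1.8, 0.08, -0.09], 0], [[-2.1, 0.08, -0.1], 0], [[-2.3, 0.08, -0.1], 0], [[-2.4, 0.08, -0.1], 0], [[-2.4, 0.08, -0.1], 0]]}}

```text
time_s: 13.85
tcp_pos: [0.553, -0.0905, 0.0371]
ee_rot: [[-0.987, -0.157, -0.038], [-0.157, 0.987, -0.021], [0.041, -0.014, -0.999]]
wrist_force: [-10.1, -8.8, 7.3]
gripper_width: 0.686
```

```bash
python3 m.py pics/side8.png
```

```text
t 13.85 dock now [-42.3   9.7] z 0.03714588959797897 F [-10.1  -8.8   7.3] w 0.6864412686316647
shift cm [-0.53  0.13 -0.01] twist 0.07430002352173747
scene flap_corner [4.5 0.5] 46 0.78
scene tray_tab [30.8 -4.3] 4 0.27
scene tray [33.6 -6.1] 4 0.59
side flap_rail [-131.6   53.2] 63 0.66
side flap_corner [69.6 -5. ] 7 0.51
side flap_corner [-0.5  2.2] 39 0.48
side tray_tab [-29.1 -25.9] 28 0.61
side tray [34.7  1.5] 8 0.53
t 14.35 dock now [-42.3   9.7] z 0.03711999229854271 F [-9.7 -9.1  6.9] w 0.6899031834974217
shift cm [-0.53  0.13 -0.01] twist 0.07050560896066539
```

{"name": "carry_out", "arguments": {"steps": [[[-0.3, 0.05, -0.03], 0], [[-0.5, 0.08, -0.05], 0], [[-0.7, 0.08, -0.06], 0], [[-0.8, 0.08, -0.06], 0], [[-0.8, 0.08, -0.06], 0]]}}

```text
time_s: 14.85
tcp_pos: [0.5543, -0.0905, 0.0369]
ee_rot: [[-0.986, -0.156, -0.053], [-0.155, 0.988, -0.024], [0.056, -0.015, -0.998]]
wrist_force: [-10.6, -7.9, 8.0]
gripper_width: 0.689
```

```bash
python3 m.py pics/side9.png
```

```text
t 14.85 dock now [-41.1   9.5] z 0.03691862026020687 F [-10.6  -7.9   8. ] w 0.6887814563246866
shift cm [-0.41  0.15 -0.03] twist -0.018904796248537907
scene flap_corner [3.2 3.8] 45 0.58
scene tray_tab [-32.3 -27.1] 30 0.65
scene tray_tab [48.  14.8] 40 0.27
scene tray [33.5 -3.5] 5 0.72
side flap_rail [-130.6   54. ] 61 0.71
side flap_corner [0.3 1.7] 39 0.51
side flap_corner [46.  16.1] 41 0.48
side flap_corner [37.7  2. ] 6 0.31
side tray_tab [-30.3 -23.1] 26 0.62
side tray [36.7  0.6] 7 0.86
t 15.35 dock now [-41.1   9.5] z 0.03692026659339856 F [-10.2  -7.9   7.5] w 0.6904810333914643
shift cm [-0.41  0.15 -0.03] twist -0.02163015937073938
```

View pics/side9.png

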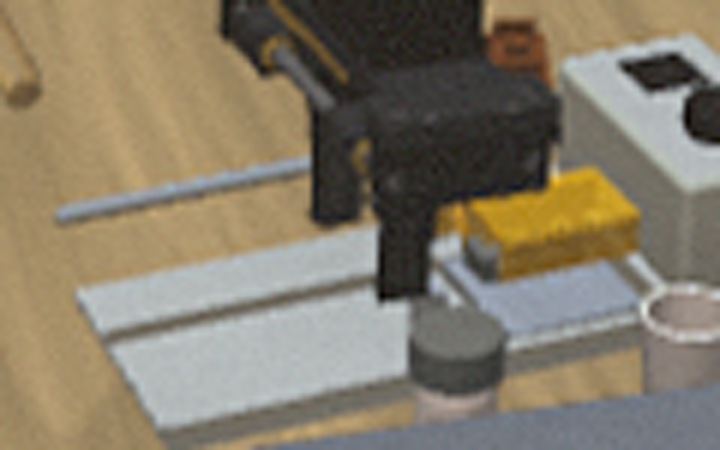

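The side view shows the tab just behind the wash bottle's cap at about (430,305), with the plate almost at the stop. The estimates agree on tray x of about 34.8 mm. The arm lags about 7 mm under the rail's friction, and the force is unchanged, so the tray isn't at the stop yet. About 4 mm remains.

{"name": "carry_out", "arguments": {"steps": [[[-0.4, 0.05, -0.03], 0], [[-0.7, 0.08, -0.05], 0], [[-0.9, 0.08, -0.06], 0], [[-1.0, 0.08, -0.07], 0], [[-1.1, 0.08, -0.07], 0], [[-1.1, 0.08, -0.07], 0]]}}

```text
time_s: 15.95
tcp_pos: [0.5567, -0.0906, 0.0366]
ee_rot: [[-0.986, -0.154, -0.072], [-0.152, 0.988, -0.027], [0.075, -0.016, -0.997]]
wrist_force: [-12.7, -8.5, 11.1]
gripper_width: 0.691
```

```bash
python3 m.py pics/side10.png
```

```text
t 15.95 dock now [-38.7   9.1] z 0.03661106720011425 F [-12.7  -8.5  11.1] w 0.6907239170402693
shift cm [-0.16  0.19 -0.05] twist -0.14879683953938477
scene flap_corner [3.  3.6] 44 0.59
scene tray_tab [-28.9 -26.8] 26 0.75
scene tray [35.4 -3.8] 5 0.59
side flap_rail [-130.    54.4] 61 0.44
side tray_tab [-29.3 -24. ] 27 0.75
side tray [38.1  0.3] 6 0.55
t 16.45 dock now [-38.7   9.1] z 0.03661543601956202 F [-12.9  -8.   10.3] w 0.6963882737147665
shift cm [-0.16  0.19 -0.05] twist -0.15167266824195932
```

{"name": "carry_out", "arguments": {"steps": [[[-0.4, 0.05, -0.06], 0], [[-0.7, 0.05, -0.1], 0], [[-0.9, 0.05, -0.12], 0], [[-1.0, 0.05, -0.13], 0], [[-1.1, 0.05, -0.14], 0], [[-1.1, 0.05, -0.14], 0]]}}

```text
time_s: 17.05
tcp_pos: [0.5582, -0.0908, 0.0366]
ee_rot: [[-0.984, -0.151, -0.093], [-0.149, 0.988, -0.03], [0.096, -0.016, -0.995]]
wrist_force: [-14.6, -7.4, 10.8]
gripper_width: 0.689
```

```bash
python3 m.py pics/side11.png
```

```text
t 17.05 dock now [-37.2   8.6] z 0.03663055993185365 F [-14.6  -7.4  10.8] w 0.6889844870588184
shift cm [-0.01  0.24 -0.04] twist -0.3022639999371449
scene flap_corner [1.6 4.6] 46 0.47
scene tray_tab [-30.8 -30. ] 30 0.81
scene tray [33.7 -4.7] 5 0.83
side flap_rail [-131.    53.6] 64 0.45
side tray_tab [-24.5 -22.5] 29 0.53
side tray [39.3 -1.9] 8 0.79
t 17.55 dock now [-37.2   8.6] z 0.03662126604584394 F [-13.4  -7.9  10.5] w 0.6896148063972964
shift cm [-0.01  0.24 -0.04] twist -0.309110857640746
```

The force is building and the TCP puts the tray at about 38.7 mm. I'm backing off the tab, then moving right so the flap closes.

{"name": "carry_out", "arguments": {"steps": [[[0.5, 0, 0], 0], [[1.0, 0, 0], 0], [[1.5, 0, 0], 0], [[1.5, -0.5, 0], 0], [[1.5, -1.0, 0], 0], [[1.5, -1.5, 0], 0], [[1.5, -2.0, 0], 0], [[1.5, -2.5, 0], 0], [[1.5, -3.0, 0], 0], [[1.5, -3.2, 0], 0], [[1.5, -3.2, 0], 0], [[1.5, -3.2, 0], 0]]}}

```text
time_s: 18.75
tcp_pos: [0.5483, -0.1246, 0.0386]
ee_rot: [[-0.984, -0.151, -0.092], [-0.149, 0.988, -0.03], [0.096, -0.016, -0.995]]
wrist_force: [1.2, -0.0, 1.2]
gripper_width: 0.692
```

```bash
python3 m.py pics/side12.png
python3 - <<'E'
from h import *
a=r.capture('scene');b=cv2.imread('pics/side12.png')
a=cv2.resize(a[175:285,180:260],None,fx=5,fy=5,interpolation=cv2.INTER_CUBIC)[:,:,::-1]
b=b[:, :, :];b=cv2.resize(b[:,320:],(400,450))
o=np.zeros((550,800,3),np.uint8);o[:,:400]=a;o[:450,400:]=b;cv2.imwrite('pics/both.png',o)
E
```

```text
t 18.75 dock now [-52.3 -23.2] z 0.03860235856236747 F [ 1.2 -0.   1.2] w 0.6919748425640907
shift cm [-1.52  3.43 -0.04] twist -0.30947850880683064
scene flap_corner [ 3.9 -0. ] 10 0.45
scene tray_tab [-26.9 -28.6] 26 0.68
scene tray [38.2 -3.4] 5 0.74
side flap_rail [-130.6   38.4] 53 0.5
side flap_corner [ 0.7 -1.4] 6 0.63
side tray_tab [-24.  -22.1] 29 0.62
side tray [38.  -1.3] 4 0.63
t 19.25 dock now [-52.3 -23.2] z 0.038595527875491725 F [ 0.4  0.6 -0.8] w 0.6906079711554902
shift cm [-1.51  3.43 -0.04] twist -0.30362154702510624
```

View pics/both.png

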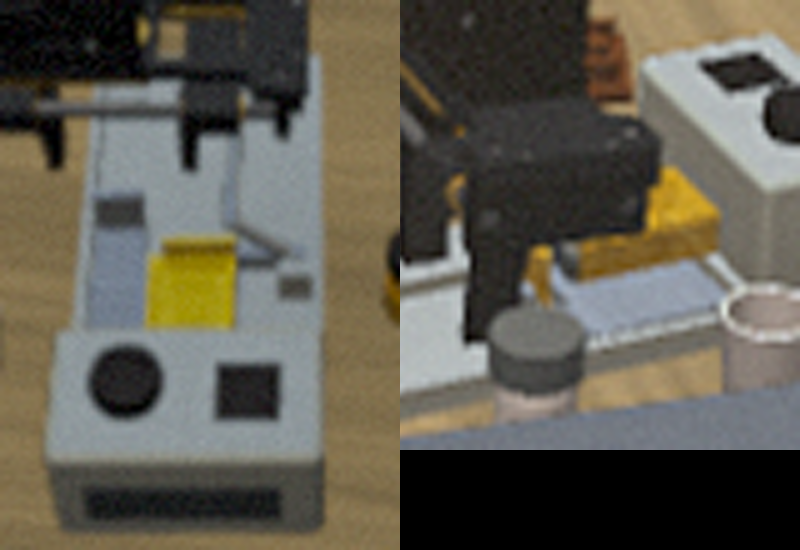

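The combined view shows the flap shut, with the amber plate vertical at (200,245) on the left and (540,275) on the right. The tab is at (120,210) and the plate is up by the lamp housing and stop. All measures give tray x of about 38–40 mm. I'll do a gentle touch check on the tab alone with the left fingertip, clear of the rail.

{"name": "carry_out", "arguments": {"steps": [[[0.3, -1, 0], 0], [[0.3, -2, 0.2], 0], [[0.3, -2.7, 0.6], 0], [[0, -2.7, 0.8], 0], [[-0.3, -2.7, 0.8], 0], [[-0.6, -2.7, 0.8], 0], [[-0.9, -2.7, 0.8], 0], [[-1.1, -2.7, 0.8], 0], [[-1.3, -2.7, 0.8], 0], [[-1.4, -2.7, 0.8], 0], [[-1.5, -2.7, 0.8], 0], [[-1.5, -2.7, 0.8], 0]]}}

```text
time_s: 20.5
tcp_pos: [0.5652, -0.1493, 0.0296]
ee_rot: [[-0.984, -0.151, -0.095], [-0.149, 0.988, -0.03], [0.099, -0.015, -0.995]]
wrist_force: [-3.9, -0.8, 3.2]
gripper_width: 0.691
```

```bash
python3 -c "
from h import *
go(-37,-50,30,fit()[0])"
```

```text
t 20.5 dock now [-39.5 -50.3] z 0.02962473000551265 F [-3.9 -0.8  3.2] w 0.6910251220604899
shift cm [-0.24  0.03 -0.06] twist -0.29655004320015005
```

{"name": "carry_out", "arguments": {"steps": [[[-0.1, 0, 0], 0], [[-0.2, 0, 0], 0], [[-0.3, 0, 0], 0], [[-0.3, 0, 0], 0]]}}

```text
time_s: 20.9
tcp_pos: [0.5654, -0.1493, 0.0295]
ee_rot: [[-0.983, -0.151, -0.101], [-0.149, 0.988, -0.03], [0.105, -0.015, -0.994]]
wrist_force: [-7.4, -0.5, 6.4]
gripper_width: 0.69
```

Another 3 mm of commanded push moved the tip only 0.2 mm while the force doubled to 7.4 N, so the tray is hard against the stop. I'm withdrawing.

{"name": "carry_out", "arguments": {"steps": [[[0.3, 0, 0], 0], [[0.8, 0, 0], 0], [[1.5, 0, 0], 0], [[1.8, 0, -1], 0], [[2, 0, -3], 0], [[2.5, 0, -6], 0], [[3, 0, -9], 0], [[3.5, 0, -12], 0], [[4, 0, -15], 0], [[4, 0, -15], 0], [[4, 0, -15], 0]]}}

```text
time_s: 22.0
tcp_pos: [0.5416, -0.1505, 0.1842]
ee_rot: [[-0.984, -0.151, -0.098], [-0.149, 0.988, -0.03], [0.102, -0.015, -0.995]]
wrist_force: [0.1, -0.3, -1.2]
gripper_width: 0.688
```

```bash
cat >> m.py <<'E'
for t in('cup','vial','wash_bottle','resin','gear'):
    for n in('scene','side'):
        print(n,t,[np.round(d['centre'],3).tolist() for d in r.place_of(n,t)[:1]])
E
python3 m.py pics/end.png
```

```text
t 22.0 dock now [-62.9 -47.8] z 0.18421409343103887 F [ 0.1 -0.3 -1.2] w 0.6879852965652965
shift cm [-4.04  6.11 14.3 ] twist -0.30050983236137263
scene flap_rail [-128.3   35.8] 46 0.57
scene flap_rail [50.5 13.9] 44 0.38
scene flap_corner [ 2.1 -0.2] 10 0.55
scene tray_tab [-27.2 -24. ] 30 0.86
side flap_rail [-132.4   33.9] 49 0.77
side flap_corner [-0.4  0. ] 7 0.77
side tray_tab [-23.2 -23.2] 28 0.55
side tray [41.7 -3.7] 8 0.56
t 22.5 dock now [-63.4 -47.8] z 0.18244981927576373 F [-0.5  0.2  0.4] w 0.6889747864516339
shift cm [-4.12  6.11 14.1 ] twist -0.28409028412107473
scene cup [[0.663, -0.182, 0.001]]
side cup [[0.666, -0.184, 0.0]]
scene vial [[0.595, 0.034, -0.002]]
side vial [[0.6, -0.092, 0.006]]
scene wash_bottle [[0.508, -0.379, 0.002]]
side wash_bottle [[0.596, -0.095, 0.001]]
scene resin [[0.545, 0.361, -0.0]]
side resin [[0.543, 0.365, 0.002]]
scene gear [[0.398, -0.318, 0.004]]
side gear [[0.398, -0.317, 0.003]]
```

Tray home (about 40 mm), flap shut (rail and corner at their shut positions), bystanders unmoved, hand clear.

```bash
python3 -c "
from station import r
print(r.finish_job())"
```

```text
the job is handed in; nothing more can be done
None
```

The tray is home against the stop, the flap has closed behind it, and the job is handed in at about 23 s of the 38 s allowed. No verdict was reported.

**What I did:** The left fingertip swung the flap open by its rail to about 0.5 rad. The right fingertip then pushed the tray by its tab under the flap. After that I backed off, let the flap close and took the hand away.

**Last checks:**
- **Tray:** The final tab and tray estimates put it at x of about 39–43 mm, where the stop limits it to 40. A light touch on the tab alone met hard resistance: 3 mm more commanded push moved the tip 0.2 mm, with 7.4 N at the wrist. The tip position in that touch implied about 37.5 mm, still inside the 36–42.5 mm window.
- **Flap:** The rail is back at about y 35, z 48 mm and the corner at about y 0, z 8 mm, which matches shut.
- **Other objects:** The cup, vial, wash bottle, resin and gear are within about 5 mm of where they started. The side camera's final vial and wash bottle readings landed on the dock and were false. I did not measure the scraper, but the hand never went near it.

**What went wrong:**
- **Jam on the first try:** The rail caught under the gripper's finger carriage. The total wrist force reached about 50 N, against the 120 N limit. I can't rule out that this exceeded the 40 N limit on the gripper's body, because the wrist reading (32 N sideways, 37 N upward) doesn't show how the load split between finger and body. I backed off and pushed from higher up, near the top of the tab.
- **Rail friction:** It made the arm lag and tilted the hand about 6° by the end. The tray itself showed no sign of lifting or tipping.

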